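# Stand up the fallen fume nozzle and push it onto its suction port

## Task

The eight-sided metal intake nozzle of the solder-fume extraction has toppled over on the bench: stand it up on the bench on its open end, grille uppermost, and let go of it there. Then take it afresh and push it down over the upright spigot of the suction port until it is fully home, with the stiff shutter ring pressed right down onto the housing, and let go. Do not knock over or push aside the bottle, the solder reel or the battery cell nearby.

Things in the scene. Friction and masses are not known exactly. Their poses are not given: they have to be found in the camera images.
- nozzle: Loose plain aluminium nozzle, 0.12 kg: straight tube 100 mm long, eight-sided, 40 mm across flats (flat normals along its own x, z and the diagonals), bore 29 mm. Origin mid-tube; +y runs to the grille end (three dark bars), -y to the open socket end (two thin dark lines round it near that end). It starts lying on a flat, grille end roughly to the robot's left. Upright: +y up.
- nozzle_socket (a point): Centre of the nozzle's open socket end (in the plane of the rim), 50 mm from its middle; axes as the nozzle's.
- nozzle_grille (a point): Centre of the nozzle's grille end, 50 mm from its middle; axes as the nozzle's.
- port: Suction port fixed to the bench: grey housing 96 x 96 mm, top 40 mm above the bench, on a dark foot plate 124 (x) x 110 (y) x 6 mm, short stub pipe at its +x side. An upright steel spigot, 26 mm in diameter, 48 mm high, tip slightly chamfered, stands at the centre of its top. Origin at the centre of the underside, z up.
- spigot_foot (a point): Centre of the spigot's foot, on the housing's top, 40 mm above the bench.
- spigot_tip (a point): Centre of the spigot's tip, 88 mm above the bench.
- shutter_ring (a joint): Slide of the black ring round the spigot (28 mm inside, 43 outside, 8 high), m: 0 = up, 12 mm above the housing; 0.012 = right down on it. Stiff: takes about 8 N to move, does not spring back, the nozzle's weight does not move it. The nozzle's rim rests on it and presses it down; when right down the socket end is 48 mm above the bench.
- ring_top (a point): Centre of the top of the shutter ring: 60 mm above the bench while up, 48 mm when right down.
- bottle: Bystander: amber dropper bottle with black top, 33 mm in diameter, 102 mm high, standing. Origin at the centre of its underside.
- reel: Bystander: reel of solder, 56 mm in diameter, 29 mm high, lying flat. Origin at the centre of its underside.
- cell: Bystander: flat grey battery cell, 53 x 34 x 10 mm. Origin at the centre of its underside.
Not all that is in view belongs to the job. What is meant by the nozzle is not red, and is the larger of those in its own colour.

How it is judged (in metres and radians):
On the way:
1. the nozzle stands upright on the bench on its open end, grille up, let go and at rest (angle between nozzle's own y axis and vertical below 0.1 rad and height (world z) of nozzle_socket below 0.005 m and horizontal distance between nozzle and port above 0.06 m and contact force between the fingers and nozzle below 0.1 N and linear speed of nozzle below 0.02 m/s and angular speed of nozzle below 0.2 rad/s), for 0.2 s.
At the end, for the whole second after the job is handed in: Nozzle, grille up, on the spigot: socket end within 4 mm of its axis and under 10.5 mm above the housing (8 is home), tilt under 0.08 rad, ring down over 10.5 of 12 mm, let go, at rest. Bottle, reel and cell never moved over 25 mm or tipped (value of joint shutter_ring above 0.0105 m and horizontal distance between nozzle_socket and spigot_foot below 0.004 m and z of nozzle_socket in the frame of spigot_foot below 0.0105 m and angle between nozzle's own y axis and vertical below 0.08 rad and contact force between the fingers and nozzle below 0.1 N and linear speed of nozzle below 0.02 m/s and angular speed of nozzle below 0.2 rad/s); the robot touches nothing.
It fails at once if the flux bottle is moved more than 25 mm or tipped over (distance of bottle from where it was at the start of the episode above 0.025 m or angle between bottle's own z axis and vertical above 0.4 rad).
It fails at once if the solder reel is moved more than 25 mm or tipped over (distance of reel from where it was at the start of the episode above 0.025 m or angle between reel's own z axis and vertical above 0.4 rad).
It fails at once if the battery cell is moved more than 25 mm or tipped over (distance of cell from where it was at the start of the episode above 0.025 m or angle between cell's own z axis and vertical above 0.4 rad).
It also fails if it takes over 59 s, if anything falls off the work surface, if the arm or the gripper's body presses on something with over 40 N, if the wrist force passes 120 N, or if a joint passes its speed limit or range.

## Robot

A 6-joint arm with a two-finger parallel gripper is mounted at the origin on a cart in front of the work surface, level with it; the furniture and walls round the work are solid. World frame = base frame: x ahead of the robot, y to its left, z up, the work surface at z = 0. Lengths are in m, angles in degrees, forces in N, time in s.
With the tool pointing down it reaches from about 0.275 to 0.75 m from the base axis. Payload 10.2 kg.
Tool frame: the origin (TCP) lies on the centre line of the jaws, within the pads' length; the fingertips stand 8 mm ahead of it and the grasp point (between the pads) lies 11 mm behind it (arm.finger_overhang is the distance from the TCP to the fingertips, in m); z points along the fingers, y is the direction in which the jaws open and shut (so a half turn about z gives the same grasp; the last joint's range is limited). The gripper opens to 88 mm and grips with 3 to 60 N. Pads are 18 mm wide; open, the fingers measure 123 mm over their backs; the gripper's body (75 mm by 187 mm) begins 45 mm behind the grasp point.
Start: joints at [50.684, 17.928, 85.812, -0, 76.261, -12.8], TCP at [0.234, 0.47, 0.247] pointing down, gripper open.
Joint ranges: [-168.41, 168.41], [-55.51, 124.54], [10.69, 146.95], [-70.63, 250.63], [1, 178], [-165.06, 165.06]. Speed limits (degrees/s): [136.94, 136.94, 172.46, 180, 180, 180].

## Interface

Orientations are given as a 3x3 rotation matrix whose columns are the frame's x, y, z axes.
In Python, from bench import readout, viewer, order, finder, arm gives the robot as it stands.
- The arm moves only by the tool arm_command, never from a script. Its argument "motion" is a list of rows, each a list of 3 entries, a list of its own where there are three numbers: the finger opening in m, from 0 to 0.0881, then the shift along the tool's x, y, z in m, then the turn, a rotation vector about the tool's x, y, z in rad. In form: [[jaw, [x, y, z], [ax, ay, az]], ...]. A call has 1 to 10 rows; each row shifts and turns the commanded pose from where the row before left it, along the tool's axes as they then stand; what a row does not reach is not made up. A row lasts 1/10 s, in which the tool goes at most 50 mm and 8.59 degrees, less where a joint would pass 70% of its speed; a pose out of reach is approached as far as the arm can. A call with a gripper value outside its range is refused whole. The fingers move at their own pace and stop on an object; the grip force is fixed at half the most. Time passes only in rows, so rows that do not move let the fingers close. It gives the time, the measured TCP pose, the force and the opening at its end, in the units of the state.
- readout.observe(): the state, without advancing time (a new reading comes with each control period).
- viewer.snapshot(name): name is "scene" or "top"; returns the picture (480x640x3 uint8, red, green, blue); there is no depth.
- viewer.camera_model(name): a dict with "fx", "fy", "cx", "cy" (pixels), "distortion" ([k1, k2, p1, p2, k3] as OpenCV has them; the pictures are not rectified), "camera_from_world" (4x4, takes a point from world to camera coordinates). Camera axes: x right, y down, z forward; pixel columns grow to the right and rows downward; lengths in m; the calibration is good to about 2 mm. A picture is of the moment at which its call begins. camera_model takes no time and is no camera call.
- order.finish_job(): hands the job in, once; it reports no verdict.
Trained networks look in the newest picture that a camera, given by its name, has taken for a name from the list of things; names that differ only in an ending like _2 or _b are one class to them, and where a whole thing is asked for, a point or a joint stands for the part that bears it (a point fixed in the world has none). Each returns a list of dicts, best first, with "score" (0 to 1); they miss things now and then, are a little off and sometimes report something else, mostly with a low value. They report only what shows in the picture. A call takes as long as a camera call. They do not tell look-alikes from the thing itself.
- finder.masks_of(label, camera): "region" (480x640 bool, what is visible of it) and "box" ([left, top, width, height] in pixels, round what is visible of it).
- finder.pinpoint(label, camera): "centre" ([row, column] in pixels: a listed point, or the origin of a listed thing).
The state is a dict: "time_s": time; "qpos": joint angles; "qvel": joint speeds; "joint_efforts": joint torques, N m; "position": TCP position; "tool_rot": TCP orientation; "wrist_force": force on the tool from outside, world axes, zero at the start; "ft_torque": the same for the moment, N m; "opening": finger opening in m.
Only numpy, scipy, OpenCV 4.12 (cv2) and the standard library are available. Lean on these libraries where they do the work, as an engineer would, in place of code of your own. Each camera call takes 0.05 s, during which the arm holds its last target. There are 200 camera calls.

## Working session

There is one attempt and no reset: what is moved stays moved. The work goes in short steps, Python scripts to look and compute and a tool call to move; the robot and the scene stay as the last step left them, time stands still between calls to the robot, and variables do not carry over. Pictures are saved under pics/ and viewed, about 8 in all and at most 12, crops included, and the job is handed in when it is done.

Besides the shell and the picture viewer there is one more tool, called after ">>>" by a JSON object that holds its "method" and its "body". arm_command: Moves the arm, as the interface text tells. Its arguments: {"type":"object","properties":{"motion":{"type":"array"}},"required":["motion"]}

```bash
mkdir -p pics; ls
python3 - <<'E'
from bench import readout, viewer, finder, arm
import cv2, numpy as np
s=readout.observe(); print(s)
for n in ["scene","top"]:
    im=viewer.snapshot(n); cv2.imwrite(f"pics/{n}0.png",im[:,:,::-1])
    m=viewer.camera_model(n); print(n,m)
    for l in ["nozzle","nozzle_socket","nozzle_grille","spigot_tip","spigot_foot","ring_top","bottle","reel","cell","port"]:
        print(l,[(np.round(d["centre"],1).tolist(),round(d["score"],2)) for d in finder.pinpoint(l,n)][:4])
E
```

```text
pics
{'time_s': 0.0, 'qpos': array([ 5.06826344e+01,  1.79599415e+01,  8.58524838e+01, -2.53385654e-04,
        7.62611619e+01, -1.28001730e+01]), 'qvel': array([-0.1063773 , -0.12559784, -0.00016587,  0.05062516, -0.07218214,
       -0.03031373]), 'joint_efforts': array([ 3.48009689e-05, -4.02209830e+01, -2.52269107e+01,  6.94402540e-02,
        3.52341228e-02,  9.86564771e-06]), 'position': array([0.23426038, 0.46958154, 0.24616665]), 'tool_rot': array([[-8.94800788e-01,  4.46464883e-01, -8.10451996e-04],
       [ 4.46465531e-01,  8.94800278e-01, -9.96346723e-04],
       [ 2.80358847e-04, -1.25337071e-03, -9.99999175e-01]]), 'wrist_force': array([-0.4990273 ,  0.76805315,  0.06173095]), 'ft_torque': array([-0.04387386,  0.0122211 ,  0.01725437]), 'opening': 0.08801320431674878}
scene {'fx': 527.9008258243501, 'fy': 527.9008258243501, 'cx': 308.2225989303934, 'cy': 231.1895875341109, 'distortion': array([-0.15010288,  0.        ,  0.        ,  0.        ,  0.        ]), 'camera_from_world': array([[ 0.86725793, -0.49712573,  0.02701277, -0.44290316],
       [-0.17717859, -0.35889164
[... 896 characters left out ...]
1622134],
       [-0.99889755, -0.00428049, -0.04674795,  0.5604032 ],
       [ 0.04669003,  0.01275797, -0.99882795,  1.02991203],
       [ 0.        ,  0.        ,  0.        ,  1.        ]])}
nozzle [([254.2, 338.0], 0.87), ([264.5, 195.9], 0.65), ([288.6, 265.4], 0.58)]
nozzle_socket [([289.1, 293.0], 0.85), ([282.8, 202.3], 0.75), ([247.2, 316.9], 0.6)]
nozzle_grille [([246.8, 190.0], 0.96), ([283.8, 241.9], 0.75), ([268.4, 354.9], 0.58)]
spigot_tip [([281.1, 455.2], 0.9)]
spigot_foot [([282.5, 448.6], 0.92)]
ring_top [([282.5, 450.1], 0.61), ([282.5, 455.4], 0.54)]
bottle [([183.3, 355.7], 0.7)]
reel []
cell [([205.5, 265.8], 0.91)]
port [([283.9, 445.3], 0.81), ([175.3, 426.4], 0.69)]
```

View pics/top0.png

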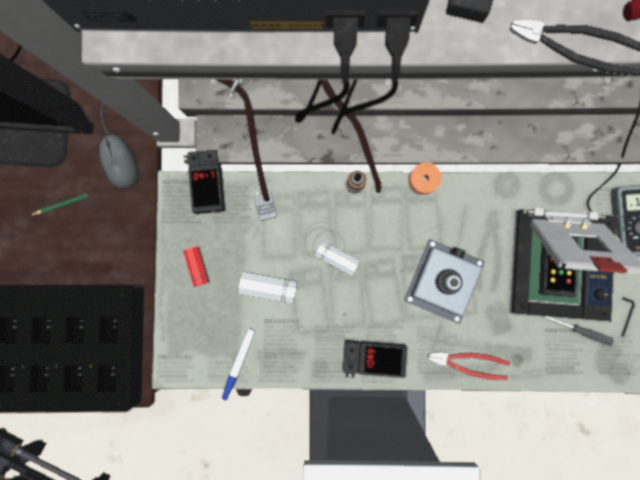

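View pics/scene0.png

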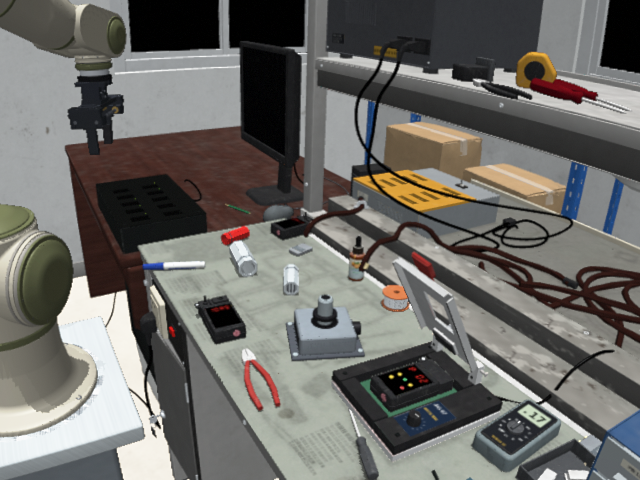

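The top view (pics 1–2 of 12) shows three candidates: a red tube at col 195, row 266, a small silver tube at (337, 258) and a larger silver tube at (267, 288). The larger silver one fits: it isn't red and it is the biggest in its colour. I'll confirm that in a crop and measure it.

```bash
cat > h.py <<'E'
from bench import readout, viewer, finder, arm, order
import cv2, numpy as np
def ray(n,rc):
    m=viewer.camera_model(n); K=np.array([[m["fx"],0,m["cx"]],[0,m["fy"],m["cy"]],[0,0,1]])
    p=cv2.undistortPoints(np.array([[[rc[1],rc[0]]]],float),K,np.array(m["distortion"]))[0,0]
    T=m["camera_from_world"]; R=T[:3,:3]; return -R.T@T[:3,3], R.T@np.array([p[0],p[1],1])
def at(n,rc,z):
    c,d=ray(n,rc); return c+d*(z-c[2])/d[2]
def px(n,P):
    m=viewer.camera_model(n); K=np.array([[m["fx"],0,m["cx"]],[0,m["fy"],m["cy"]],[0,0,1]]); T=m["camera_from_world"]
    return cv2.projectPoints(np.atleast_2d(np.array(P,float)),cv2.Rodrigues(T[:3,:3])[0],T[:3,3],K,np.array(m["distortion"]))[0][:,0]
def tri(a,b):
    # least-squares meeting point of two rays, and gap
    (c1,d1),(c2,d2)=ray("scene",a),ray("top",b)
    d1=d1/np.linalg.norm(d1); d2=d2/np.linalg.norm(d2)
    t=np.linalg.lstsq(np.c_[d1,-d2],c2-c1,rcond=None)[0]
    p,q=c1+t[0]*d1,c2+t[1]*d2; return (p+q)/2,np.linalg.norm(p-q)
E
python3 - <<'E'
from h import *
for l,a,b in [("tip",(296.9,323.9),(281.1,455.2)),("foot",(321,320.6),(282.5,448.6)),("ring",(310.4,326.4),(282.5,450.1)),("sock",(266.3,248.3),(289.1,293)),("gril",(249.5,236.6),(283.8,241.9)),("bottle",(278.6,356.8),(183.3,355.7)),("cell",(250,299.2),(205.5,265.8))]:
    print(l,tri(a,b))
print("tip",at("top",(281.1,455.2),.088),"foot",at("top",(282.5,448.6),.04))
print("sock",at("top",(289.1,293),.02),"gr",at("top",(283.8,241.9),.02))
for n in ["top","scene"]:
  viewer.snapshot(n)
  for i,d in enumerate(finder.masks_of("nozzle",n)):
    r=d["region"].astype(np.uint8); ys,xs=np.nonzero(r)
    print(n,d["score"],d["box"],cv2.minAreaRect(np.c_[xs,ys].astype(np.float32)))
  if n=="top":
    for l in ["reel","bottle","cell"]:
      for d in finder.masks_of(l,n): print(l,d["score"],d["box"])
a=cv2.imread("pics/top0.png")[230:330,160:400]; b=cv2.imread("pics/scene0.png")[215:315,190:430]
cv2.imwrite("pics/crop1.png",cv2.resize(np.vstack([a,b]),None,fx=3,fy=3,interpolation=cv2.INTER_CUBIC)[:600])
E
```

```text
tip (array([ 0.48361999, -0.09915643,  0.08772654]), np.float64(0.003706254871836116))
foot (array([ 0.4799031 , -0.09774228,  0.03992669]), np.float64(0.003401746946918135))
ring (array([ 0.48454465, -0.09865517,  0.06029043]), np.float64(0.005956043839612045))
sock (array([0.46650812, 0.17992665, 0.02025551]), np.float64(0.0013761756591015974))
gril (array([0.4769369 , 0.27287885, 0.01804421]), np.float64(0.0014547224994181415))
bottle (array([ 0.66615211,  0.06414103, -0.00280261]), np.float64(0.0036005452155216397))
cell (array([0.62080325, 0.2332453 , 0.00296958]), np.float64(0.0018009991452314735))
tip [ 0.48522415 -0.10005156  0.088     ] foot [ 0.48137565 -0.09859199  0.04      ]
sock [0.4671195  0.17964738 0.02      ] gr [0.47634228 0.27287636 0.02      ]
top 0.84 [237.1, 272.5, 59.7, 30.7] ((267.19989013671875, 287.1289367675781), (56.962646484375, 22.800586700439453), 10.43747329711914)
top 0.79 [315.7, 238.3, 45.3, 35.7] ((336.4295349121094, 257.8993225097656), (42.13274002075195, 16.85309600830078), 28.442928314208984)
top 0.59 [185.8, 246.7, 20.3, 39.8] ((195.3936767578125, 265.7330627441406), (38.7467041015625, 16.545562744140625), 74.29136657714844)
reel 0.67 [410.7, 161.9, 32.5, 31.4]
bottle 0.65 [346.4, 172.9, 18.0, 21.5]
cell 0.94 [255.8, 195.0, 19.6, 29.9]
scene 0.8 [220.4, 225.6, 28.3, 20.2] ((234.80001831054688, 235.40000915527344), (13.28156566619873, 30.35786247253418), 71.56504821777344)
scene 0.67 [282.7, 270.1, 13.3, 26.6] ((290.5, 280.5), (31.0, 15.0), 90.0)
scene 0.62 [228.2, 237.0, 31.1, 37.4] ((242.50003051757812, 259.00006103515625), (38.01315689086914, 18.782970428466797), 63.43495178222656)
scene 0.22 [293.8, 243.9, 20.5, 11.0] ((300.9310302734375, 249.8275909423828), (11.14172077178955, 21.912050247192383), 68.19859313964844)
```

View pics/crop1.png

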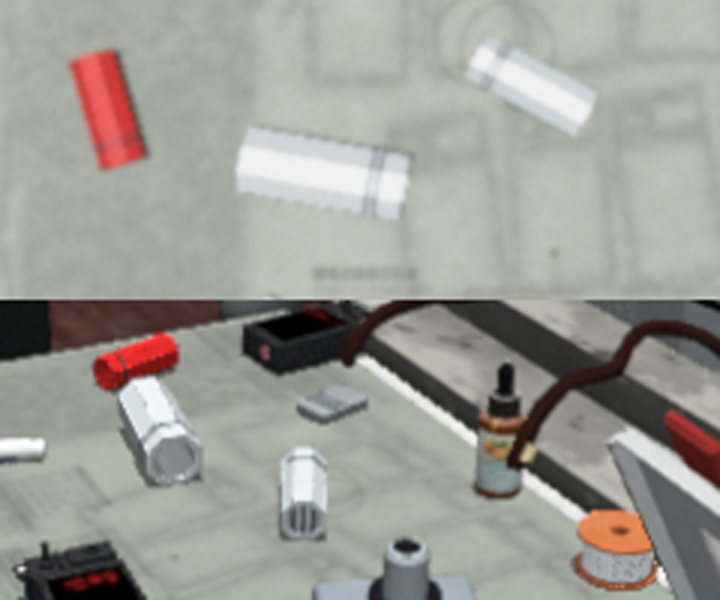

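The crop (pic 3) shows the large silver tube with its two dark lines at the right-hand end. That is the socket end, facing −y, so the grille faces left as described. This is the nozzle. Next I'll check what `arm` offers and refine the axis.

Run:
```python
from h import *
print([(a,getattr(arm,a)) for a in dir(arm) if not a.startswith("__")])
d=[d for d in finder.masks_of("nozzle","top") if abs(d["box"][0]-237)<8][0]
ys,xs=np.nonzero(d["region"])
W=np.array([at("top",(y,x),.022)[:2] for y,x in zip(ys,xs)])*1000
print(cv2.minAreaRect(W.astype(np.float32)), W.mean(0))
w,v=np.linalg.eigh(np.cov(W.T)); print(v[:,1],np.degrees(np.arctan2(v[0,1],v[1,1])))
```

```text
[('Unreachable', <class 'bench.Unreachable'>), ('finger_overhang', 0.008)]
((470.59039306640625, 226.4792022705078), (103.6794662475586, 41.252628326416016), 79.87261962890625) [470.64043293 226.27072078]
[0.17575168 0.98443453] 10.12240411424494
```

```bash
cat >> h.py <<'E'
from scipy.spatial.transform import Rotation as Ro
yaw=np.radians(10.1); U=np.array([np.sin(yaw),np.cos(yaw),0]); PY=np.array([np.cos(yaw),-np.sin(yaw),0]); DN=np.array([0,0,-1.])
def rot(tilt,u=U,py=PY):   # tilt about tool y in deg; 0 = pointing down, x along u
    return np.c_[u,py,DN]@Ro.from_rotvec([0,np.radians(tilt),0]).as_matrix()
def plan(n,grasp,R1,dg=.011,show=True):
    s=readout.observe(); R0=s["tool_rot"]; p0=s["position"]; p1=np.array(grasp)+dg*R1[:,2]
    rv=Ro.from_matrix(R0.T@R1).as_rotvec(); r=Ro.from_rotvec(rv/n).as_matrix()
    print("target tcp",p1.round(4),"rv/row",(rv/n).round(4),"deg/row",np.degrees(np.linalg.norm(rv)/n).round(2))
    R=R0
    for i in range(n):
        print("[",(R.T@(p1-p0)/n).round(4).tolist(),(rv/n).round(3).tolist(),"]"); R=R@r
E
python3 - <<'E'
from h import *
C=np.array([.4705,.2265,.026]); G=C+.026*U
print(G); plan(10,G+[0,0,.12],rot(0))
E
```

```text
[0.47505953 0.25209708 0.026     ]
target tcp [0.4751 0.2521 0.135 ] rv/row [ 0.     -0.      0.1284] deg/row 7.36
[ [-0.0313, -0.0087, 0.0112] [0.0, -0.0, 0.128] ]
[ [-0.0321, -0.0047, 0.0112] [0.0, -0.0, 0.128] ]
[ [-0.0324, -0.0005, 0.0112] [0.0, -0.0, 0.128] ]
[ [-0.0322, 0.0037, 0.0112] [0.0, -0.0, 0.128] ]
[ [-0.0315, 0.0078, 0.0112] [0.0, -0.0, 0.128] ]
[ [-0.0303, 0.0117, 0.0112] [0.0, -0.0, 0.128] ]
[ [-0.0285, 0.0155, 0.0112] [0.0, -0.0, 0.128] ]
[ [-0.0263, 0.019, 0.0112] [0.0, -0.0, 0.128] ]
[ [-0.0236, 0.0222, 0.0112] [0.0, -0.0, 0.128] ]
[ [-0.0206, 0.0251, 0.0112] [0.0, -0.0, 0.128] ]
```

>>> {"method": "arm_command", "body": {"motion": [[0.088, [-0.031, -0.009, 0.011], [0, 0, 0.128]], [0.088, [-0.032, -0.005, 0.011], [0, 0, 0.128]], [0.088, [-0.032, 0, 0.011], [0, 0, 0.128]], [0.088, [-0.032, 0.004, 0.011], [0, 0, 0.128]], [0.088, [-0.032, 0.008, 0.011], [0, 0, 0.128]], [0.088, [-0.03, 0.012, 0.011], [0, 0, 0.128]], [0.088, [-0.028, 0.016, 0.011], [0, 0, 0.128]], [0.088, [-0.026, 0.019, 0.011], [0, 0, 0.128]], [0.088, [-0.024, 0.022, 0.011], [0, 0, 0.128]], [0.088, [-0.021, 0.025, 0.011], [0, 0, 0.128]]]}}

```text
time_s: 2.5
position: [0.4764, 0.2525, 0.1363]
tool_rot: [[0.176, 0.984, 0.0], [0.984, -0.176, 0.0], [0.0, 0.0, -1.0]]
wrist_force: [0.2, 0.0, -0.1]
opening: 0.0875
```

Run:
```python
from h import *
C=np.array([.4705,.2265,.026]); G=C+.026*U
print(readout.observe()["qpos"].round(1)); plan(8,G+[0,0,.07]+.02*U,rot(-40))
```

```text
[15.5 26.  91.7  0.  62.3 25.6]
target tcp [0.4773 0.2648 0.0876] rv/row [-0.     -0.0873 -0.0001] deg/row 5.0
[ [0.0015, -0.0002, 0.0061] [-0.0, -0.087, -0.0] ]
[ [0.0021, -0.0002, 0.0059] [-0.0, -0.087, -0.0] ]
[ [0.0026, -0.0002, 0.0057] [-0.0, -0.087, -0.0] ]
[ [0.0031, -0.0002, 0.0055] [-0.0, -0.087, -0.0] ]
[ [0.0035, -0.0002, 0.0052] [-0.0, -0.087, -0.0] ]
[ [0.004, -0.0002, 0.0049] [-0.0, -0.087, -0.0] ]
[ [0.0044, -0.0002, 0.0045] [-0.0, -0.087, -0.0] ]
[ [0.0048, -0.0002, 0.0041] [-0.0, -0.087, -0.0] ]
```

>>> {"method": "arm_command", "body": {"motion": [[0.088, [0.002, 0, 0.006], [0, -0.087, 0]], [0.088, [0.002, 0, 0.006], [0, -0.087, 0]], [0.088, [0.003, 0, 0.006], [0, -0.087, 0]], [0.088, [0.003, 0, 0.005], [0, -0.087, 0]], [0.088, [0.003, 0, 0.005], [0, -0.087, 0]], [0.088, [0.004, 0, 0.005], [0, -0.087, 0]], [0.088, [0.004, 0, 0.004], [0, -0.087, 0]], [0.088, [0.005, 0, 0.004], [0, -0.087, 0]]]}}

```text
time_s: 3.3
position: [0.4778, 0.2665, 0.0889]
tool_rot: [[0.131, 0.985, -0.11], [0.754, -0.171, -0.634], [-0.644, 0.001, -0.765]]
wrist_force: [-0.1, -0.2, 0.2]
opening: 0.0879
```

Run:
```python
from h import *
C=np.array([.4705,.2265,.026]); G=C+.026*U
print(readout.observe()["qpos"].round(1)); plan(4,G,rot(-40))
im=viewer.snapshot("scene"); cv2.imwrite("pics/s4.png",cv2.resize(im[120:320,130:400,::-1],None,fx=2.5,fy=2.5))
```

```text
[ 29.5  46.6  73.1 -29.9  88.6  47.8]
target tcp [0.4738 0.2451 0.0176] rv/row [0.0008 0.0003 0.0007] deg/row 0.07
[ [0.0073, -0.0001, 0.0172] [0.001, 0.0, 0.001] ]
[ [0.0073, -0.0001, 0.0172] [0.001, 0.0, 0.001] ]
[ [0.0073, -0.0001, 0.0172] [0.001, 0.0, 0.001] ]
[ [0.0073, -0.0001, 0.0172] [0.001, 0.0, 0.001] ]
```

View pics/s4.png

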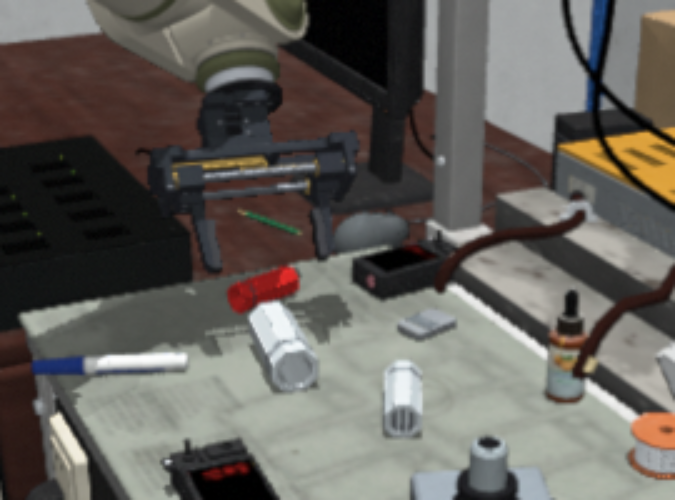

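Pic 4: the gripper is tilted over the grille end, and the open fingers straddle the nozzle's line. The red decoy lies beyond it. I'll descend and close.

>>> {"method": "arm_command", "body": {"motion": [[0.088, [0.007, 0, 0.017], [0, 0, 0]], [0.088, [0.007, 0, 0.017], [0, 0, 0]], [0.088, [0.007, 0, 0.017], [0, 0, 0]], [0.088, [0.008, 0, 0.018], [0, 0, 0]], [0.088, [0, 0, 0], [0, 0, 0]]]}}

```text
time_s: 3.85
position: [0.4729, 0.2436, 0.0158]
tool_rot: [[0.13, 0.985, -0.113], [0.756, -0.172, -0.632], [-0.642, -0.003, -0.767]]
wrist_force: [-0.2, -0.6, -0.3]
opening: 0.0881
```

>>> {"method": "arm_command", "body": {"motion": [[0.02, [0, 0, 0], [0, 0, 0]], [0.02, [0, 0, 0], [0, 0, 0]], [0.02, [0, 0, 0], [0, 0, 0]], [0.02, [0, 0, 0], [0, 0, 0]], [0.02, [0, 0, 0], [0, 0, 0]], [0.02, [0, 0, 0], [0, 0, 0]]]}}

```text
time_s: 4.45
position: [0.474, 0.2446, 0.0176]
tool_rot: [[0.131, 0.985, -0.11], [0.756, -0.171, -0.632], [-0.641, 0.0, -0.768]]
wrist_force: [0.4, -0.3, -1.6]
opening: 0.0422
```

>>> {"method": "arm_command", "body": {"motion": [[0.02, [0, 0, 0], [0, 0, 0]], [0.02, [0, 0, 0], [0, 0, 0]], [0.02, [-0.006, 0, -0.008], [0, 0, 0]], [0.02, [-0.013, 0, -0.015], [0, 0, 0]], [0.02, [-0.013, 0, -0.015], [0, 0, 0]], [0.02, [-0.013, 0, -0.015], [0, 0, 0]], [0.02, [-0.006, 0, -0.008], [0, 0, 0]], [0.02, [0, 0, 0], [0, 0, 0]]]}}

```text
time_s: 5.25
position: [0.4744, 0.2449, 0.0986]
tool_rot: [[0.133, 0.985, -0.108], [0.757, -0.171, -0.631], [-0.64, 0.002, -0.769]]
wrist_force: [-0.4, -0.1, -2.0]
opening: 0.0393
```

Run:
```python
from h import *
C=np.array([.465,.22,.10]); G=C-.006*U
plan(14,G,rot(50))
```

```text
target tcp [0.4654 0.2224 0.0929] rv/row [0.0002 0.1119 0.0004] deg/row 6.41
[ [-0.001, -0.0004, 0.0014] [0.0, 0.112, 0.0] ]
[ [-0.0012, -0.0004, 0.0013] [0.0, 0.112, 0.0] ]
[ [-0.0013, -0.0004, 0.0011] [0.0, 0.112, 0.0] ]
[ [-0.0014, -0.0004, 0.001] [0.0, 0.112, 0.0] ]
[ [-0.0015, -0.0004, 0.0008] [0.0, 0.112, 0.0] ]
[ [-0.0016, -0.0004, 0.0006] [0.0, 0.112, 0.0] ]
[ [-0.0017, -0.0004, 0.0004] [0.0, 0.112, 0.0] ]
[ [-0.0017, -0.0004, 0.0002] [0.0, 0.112, 0.0] ]
[ [-0.0017, -0.0004, 0.0001] [0.0, 0.112, 0.0] ]
[ [-0.0017, -0.0004, -0.0001] [0.0, 0.112, 0.0] ]
[ [-0.0017, -0.0004, -0.0003] [0.0, 0.112, 0.0] ]
[ [-0.0017, -0.0004, -0.0005] [0.0, 0.112, 0.0] ]
[ [-0.0016, -0.0004, -0.0007] [0.0, 0.112, 0.0] ]
[ [-0.0015, -0.0004, -0.0009] [0.0, 0.112, 0.0] ]
```

>>> {"method": "arm_command", "body": {"motion": [[0.02, [-0.001, 0, 0.001], [0, 0.112, 0]], [0.02, [-0.001, 0, 0.001], [0, 0.112, 0]], [0.02, [-0.001, 0, 0.001], [0, 0.112, 0]], [0.02, [-0.001, -0.001, 0.001], [0, 0.112, 0]], [0.02, [-0.002, -0.001, 0.001], [0, 0.112, 0]], [0.02, [-0.002, -0.001, 0.001], [0, 0.112, 0]], [0.02, [-0.002, -0.001, 0], [0, 0.112, 0]]]}}

```text
time_s: 5.95
position: [0.4676, 0.2335, 0.094]
tool_rot: [[0.171, 0.985, 0.016], [0.981, -0.172, 0.09], [0.092, -0.0, -0.996]]
wrist_force: [0.0, 0.8, -1.1]
opening: 0.0395
```

>>> {"method": "arm_command", "body": {"motion": [[0.02, [-0.002, 0, 0], [0, 0.112, 0]], [0.02, [-0.002, 0, 0], [0, 0.112, 0]], [0.02, [-0.002, 0, 0], [0, 0.112, 0]], [0.02, [-0.002, 0, 0], [0, 0.112, 0]], [0.02, [-0.002, -0.001, -0.001], [0, 0.112, 0]], [0.02, [-0.002, 0, -0.001], [0, 0.112, 0]], [0.02, [-0.002, 0, -0.001], [0, 0.112, 0]], [0.02, [0, 0, 0], [0, 0, 0]], [0.02, [0, 0, 0], [0, 0, 0]]]}}

```text
time_s: 6.85
position: [0.4644, 0.2196, 0.0906]
tool_rot: [[0.112, 0.985, 0.13], [0.636, -0.172, 0.752], [0.764, -0.002, -0.646]]
wrist_force: [0.6, -0.2, -1.0]
opening: 0.0398
```

Run:
```python
from h import *
s=readout.observe(); print(s["qpos"].round(1),s["opening"]); R=s["tool_rot"]
g=s["position"]-.011*R[:,2]; print("grasp",g,"tilt",np.degrees(np.arctan2(-R[2,2],R[2,0])),np.degrees(np.arcsin(R[2,1])))
print("up in tool",R.T@[0,0,1])
viewer.snapshot("scene")
im=viewer.snapshot("scene"); cv2.imwrite("pics/s5.png",cv2.resize(im[120:320,130:400,::-1],None,fx=2.5,fy=2.5))
for l in ["nozzle_socket","nozzle_grille","nozzle"]: print(l,[(np.round(d["centre"],1).tolist(),round(d["score"],2)) for d in finder.pinpoint(l,"scene")][:4])
c=g+.006*U; print("expected px grille,sock", px("scene",[c+[0,0,.024],c-[0,0,.076]]))
```

```text
[-10.3  28.7 114.2  62.7  59.3 -45.4] 0.039768839722563454
grasp [0.46298252 0.21132582 0.09769345] tilt 40.214800089458386 -0.10116900391233331
up in tool [ 0.76362808 -0.00176573 -0.64565396]
nozzle_socket [([260.7, 241.3], 0.77), ([271.6, 290.4], 0.66), ([240.8, 224.1], 0.44), ([278.2, 356.8], 0.3)]
nozzle_grille [([285.2, 295.5], 0.9)]
nozzle [([237.5, 241.0], 0.6), ([280.0, 290.0], 0.58), ([234.5, 233.3], 0.56)]
expected px grille,sock [[239.4733253  216.54256294]
 [240.63691381 258.938612  ]]
```

View pics/s5.png

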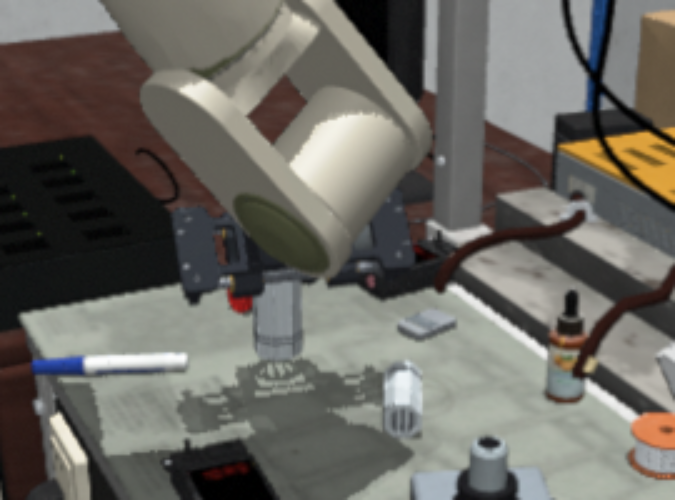

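Pic 5: the nozzle hangs upright in the gripper, with the lined socket end down at about (275, 355) in the crop. I'll lower it and feel for the bench.

>>> {"method": "arm_command", "body": {"motion": [[0.02, [-0.004, 0, 0.003], [0, 0, 0]], [0.02, [-0.004, 0, 0.003], [0, 0, 0]], [0.02, [-0.004, 0, 0.003], [0, 0, 0]], [0.02, [-0.001, 0, 0.001], [0, 0, 0]], [0.02, [0, 0, 0], [0, 0, 0]]]}}

```text
time_s: 7.6
position: [0.4643, 0.2191, 0.0744]
tool_rot: [[0.111, 0.985, 0.131], [0.634, -0.171, 0.754], [0.766, -0.001, -0.643]]
wrist_force: [-0.6, 0.2, -1.6]
opening: 0.0398
```

>>> {"method": "arm_command", "body": {"motion": [[0.02, [-0.0015, 0, 0.0013], [0, 0, 0]], [0.02, [0, 0, 0], [0, 0, 0]]]}}

```text
time_s: 7.8
position: [0.4644, 0.2192, 0.0727]
tool_rot: [[0.11, 0.985, 0.131], [0.634, -0.171, 0.754], [0.766, -0.0, -0.643]]
wrist_force: [1.0, -0.4, -1.9]
opening: 0.0398
```

>>> {"method": "arm_command", "body": {"motion": [[0.02, [-0.0015, 0, 0.0013], [0, 0, 0]], [0.02, [0, 0, 0], [0, 0, 0]]]}}

```text
time_s: 8.0
position: [0.4644, 0.2192, 0.0706]
tool_rot: [[0.11, 0.985, 0.131], [0.634, -0.171, 0.754], [0.766, -0.0, -0.643]]
wrist_force: [-0.4, -0.4, -1.1]
opening: 0.0401
```

>>> {"method": "arm_command", "body": {"motion": [[0.02, [-0.0011, 0, 0.001], [0, 0, 0]], [0.02, [0, 0, 0], [0, 0, 0]]]}}

```text
time_s: 8.2
position: [0.4646, 0.2195, 0.0705]
tool_rot: [[0.109, 0.985, 0.131], [0.632, -0.17, 0.756], [0.767, 0.0, -0.641]]
wrist_force: [-5.0, -4.1, 12.1]
opening: 0.04
```

>>> {"method": "arm_command", "body": {"motion": [[0.02, [-0.0008, 0, 0.0006], [0, 0, 0]], [0.02, [0, 0, 0], [0, 0, 0]]]}}

```text
time_s: 8.4
position: [0.4647, 0.2197, 0.0704]
tool_rot: [[0.108, 0.985, 0.131], [0.63, -0.17, 0.757], [0.769, 0.001, -0.64]]
wrist_force: [-7.2, -6.6, 22.1]
opening: 0.0396
```

>>> {"method": "arm_command", "body": {"motion": [[0.02, [0.0013, 0, -0.0011], [0, 0, 0]], [0.02, [0, 0, 0], [0, 0, 0]]]}}

```text
time_s: 8.6
position: [0.4647, 0.2192, 0.0705]
tool_rot: [[0.11, 0.985, 0.132], [0.633, -0.171, 0.755], [0.766, 0.001, -0.643]]
wrist_force: [-0.6, -1.8, 5.5]
opening: 0.04
```

>>> {"method": "arm_command", "body": {"motion": [[0.05, [0, 0, 0], [0, 0, 0]], [0.088, [0, 0, 0], [0, 0, 0]], [0.088, [0, 0, 0], [0, 0, 0]], [0.088, [0, 0, 0], [0, 0, 0]], [0.088, [0, 0, 0], [0, 0, 0]], [0.088, [0, 0, -0.01], [0, 0, 0]], [0.088, [0, 0, -0.02], [0, 0, 0]], [0.088, [0, 0, -0.03], [0, 0, 0]], [0.088, [0, 0, -0.03], [0, 0, 0]], [0.088, [0, 0, -0.02], [0, 0, 0]]]}}

```text
time_s: 9.6
position: [0.45, 0.1345, 0.1422]
tool_rot: [[0.11, 0.985, 0.132], [0.634, -0.172, 0.754], [0.765, 0.001, -0.644]]
wrist_force: [0.5, -0.1, 0.1]
opening: 0.0877
```

Run:
```python
from h import *
for n in ["scene","top"]:
    im=viewer.snapshot(n); cv2.imwrite(f"pics/{n}6.png",im[:,:,::-1])
    for l in ["nozzle_socket","nozzle_grille","nozzle"]: print(n,l,[(np.round(d["centre"],1).tolist(),round(d["score"],2)) for d in finder.pinpoint(l,n)][:4])
    print(n,[(round(d["score"],2),d["box"]) for d in finder.masks_of("nozzle",n)])
    print("exp",px(n,[[.464,.217,0],[.464,.217,.1]]))
a=cv2.imread("pics/scene6.png")[130:310,140:380]; b=cv2.imread("pics/top6.png")[200:380,200:440]
cv2.imwrite("pics/c6.png",cv2.resize(np.hstack([a,b]),None,fx=1.66,fy=1.66,interpolation=cv2.INTER_CUBIC))
```

```text
scene nozzle_socket [([270.0, 293.0], 0.75), ([265.4, 240.0], 0.58), ([239.1, 223.3], 0.58)]
scene nozzle_grille [([286.9, 292.8], 0.59), ([303.1, 393.5], 0.59), ([225.1, 240.0], 0.58)]
scene nozzle [([280.9, 292.0], 0.81), ([244.9, 242.3], 0.78), ([277.6, 355.1], 0.69)]
scene [(0.94, [231.5, 223.4, 19.1, 49.0]), (0.69, [220.8, 233.2, 9.0, 12.8]), (0.63, [280.1, 267.4, 14.9, 28.8])]
exp [[240.92244944 267.78631272]
 [239.74910497 226.03836798]]
top nozzle_socket [([284.1, 201.3], 0.66), ([288.5, 273.3], 0.59), ([248.5, 316.3], 0.57), ([291.2, 268.8], 0.44)]
top nozzle_grille [([293.5, 266.9], 0.89), ([246.3, 190.3], 0.56)]
top nozzle [([256.6, 336.8], 0.66), ([292.6, 265.2], 0.63), ([267.5, 196.3], 0.55)]
top [(0.73, [313.3, 241.0, 32.9, 24.9]), (0.64, [255.8, 282.2, 29.2, 22.3]), (0.59, [186.2, 248.2, 22.7, 38.3])]
exp [[273.65157071 290.23840314]
 [267.34353049 292.87679574]]
```

View pics/c6.png

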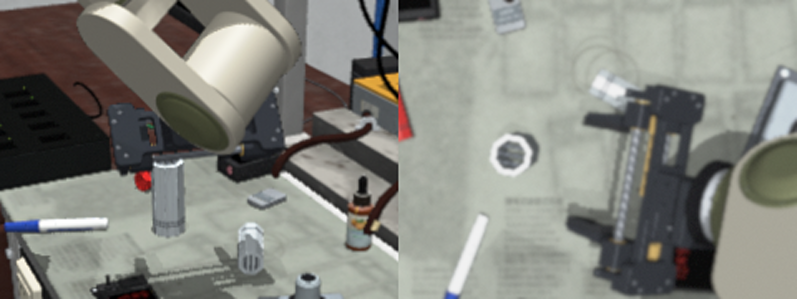

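Pic 6: the nozzle stands free on the bench with the grille up, and both cameras agree. In the top view it is at col ≈267, row ≈292. Next I'll swing the tool vertical above it for a fresh grasp.

Run:
```python
from h import *
print(at("top",(293.5,266.9),.1), at("top",(292.6,265.2),.1), at("top",(292.6,265.2),.05))
plan(8,[.4645,.16,.20],rot(0))
```

```text
[0.46295417 0.217734   0.1       ] [0.46444777 0.22060802 0.1       ] [0.46200702 0.22662761 0.05      ]
target tcp [0.4645 0.16   0.189 ] rv/row [-0.0004 -0.109   0.0006] deg/row 6.25
[ [0.0067, 0.0013, -0.0015] [-0.0, -0.109, 0.001] ]
[ [0.0065, 0.0013, -0.0022] [-0.0, -0.109, 0.001] ]
[ [0.0062, 0.0013, -0.0029] [-0.0, -0.109, 0.001] ]
[ [0.0059, 0.0013, -0.0035] [-0.0, -0.109, 0.001] ]
[ [0.0055, 0.0013, -0.0042] [-0.0, -0.109, 0.001] ]
[ [0.005, 0.0013, -0.0047] [-0.0, -0.109, 0.001] ]
[ [0.0044, 0.0013, -0.0052] [-0.0, -0.109, 0.001] ]
[ [0.0038, 0.0013, -0.0057] [-0.0, -0.109, 0.001] ]
```

>>> {"method": "arm_command", "body": {"motion": [[0.088, [0.007, 0.001, -0.002], [0, -0.109, 0]], [0.088, [0.006, 0.001, -0.002], [0, -0.109, 0.001]], [0.088, [0.006, 0.001, -0.003], [0, -0.109, 0.001]], [0.088, [0.006, 0.001, -0.004], [0, -0.109, 0.001]], [0.088, [0.006, 0.001, -0.004], [0, -0.109, 0.001]], [0.088, [0.005, 0.001, -0.005], [0, -0.109, 0]], [0.088, [0.004, 0.002, -0.005], [0, -0.109, 0]], [0.088, [0.004, 0.002, -0.006], [0, -0.109, 0]], [0.088, [0, 0, 0], [0, 0, 0]]]}}

```text
time_s: 11.0
position: [0.4645, 0.161, 0.1906]
tool_rot: [[0.171, 0.985, -0.001], [0.985, -0.171, -0.001], [-0.001, -0.001, -1.0]]
wrist_force: [-0.3, 0.7, 0.2]
opening: 0.088
```

Run:
```python
from h import *
s=readout.observe(); print(s["position"],s["tool_rot"].round(3),s["qpos"].round(1))
plan(4,[.464,.217,.17],rot(0))
im=viewer.snapshot("top"); cv2.imwrite("pics/top7.png",im[:,:,::-1])
for l in ["nozzle_grille","nozzle_socket"]: print([(np.round(d["centre"],1).tolist(),round(d["score"],2)) for d in finder.pinpoint(l,"top")])
for d in finder.masks_of("nozzle","top"):
    ys,xs=np.nonzero(d["region"]); print(d["score"],d["box"],cv2.minEnclosingCircle(np.c_[xs,ys].astype(np.float32)))
a=im[250:330,230:310,::-1]; cv2.imwrite("pics/c7.png",cv2.resize(a,None,fx=7,fy=7,interpolation=cv2.INTER_CUBIC))
```

```text
[0.46454448 0.16095019 0.19058193] [[ 0.171  0.985 -0.001]
 [ 0.985 -0.171 -0.001]
 [-0.001 -0.001 -1.   ]] [ 5.4 16.8 96.1 -0.  67.1 15.3]
target tcp [0.464 0.217 0.159] rv/row [-0.0002  0.0002  0.0011] deg/row 0.07
[ [0.0138, -0.0025, 0.0079] [-0.0, 0.0, 0.001] ]
[ [0.0138, -0.0025, 0.0079] [-0.0, 0.0, 0.001] ]
[ [0.0138, -0.0026, 0.0079] [-0.0, 0.0, 0.001] ]
[ [0.0138, -0.0026, 0.0079] [-0.0, 0.0, 0.001] ]
[([266.8, 352.7], 0.98), ([248.2, 188.6], 0.92)]
[([248.3, 316.6], 0.86), ([284.8, 199.8], 0.65)]
0.96 [326.0, 242.8, 31.4, 33.6] ((340.5, 259.5), 17.7342472076416)
0.8 [187.6, 248.0, 18.5, 39.9] ((194.77586364746094, 266.32757568359375), 18.71260643005371)
0.54 [405.8, 238.4, 78.7, 87.6] ((444.0538635253906, 281.1514587402344), 43.85078430175781)
0.35 [436.6, 268.8, 25.2, 29.8] ((449.48187255859375, 281.28497314453125), 13.089563369750977)
```

View pics/c7.png

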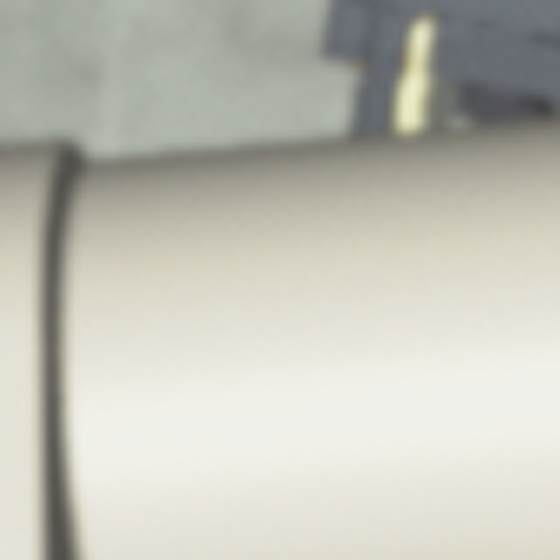

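The arm hides the nozzle from above (pic 7), so I'll fit the grille rim from the saved unobstructed top6 picture, and the spigot from top0.

Run:
```python
from h import *
g=cv2.cvtColor(cv2.imread("pics/top6.png"),cv2.COLOR_BGR2GRAY)[272:314,246:290]
m=(g>225).astype(np.uint8); ys,xs=np.nonzero(m); c,r=cv2.minEnclosingCircle(np.c_[xs,ys].astype(np.float32))
print("rim",c[0]+246,c[1]+272,r, at("top",(c[1]+272,c[0]+246),.1))
g0=cv2.cvtColor(cv2.imread("pics/top0.png"),cv2.COLOR_BGR2GRAY)[262:302,430:472]
np.set_printoptions(linewidth=250)
print(g[::2,::2]);print(g0[::2,::2])
print("40mm dia px at .1:",.02*567/.93,"spigot r",.013*567/.94,"tip/ring/foot exp px",px("top",[[.484,-.0995,.088],[.484,-.0995,.06]]))
a=cv2.imread("pics/top6.png")[272:314,246:290];b=cv2.imread("pics/top0.png")[262:304,430:474]
cv2.imwrite("pics/c8.png",cv2.resize(np.hstack([a,b]),None,fx=9,fy=9,interpolation=cv2.INTER_NEAREST))
```

```text
rim 267.0 293.0 12.16562557220459 [0.46379139 0.21757515 0.1       ]
[[189 192 193 190 191 193 191 191 191 190 189 188 188 186 186 188 190 192 188 186 183 179]
 [188 191 193 192 190 192 194 194 192 188 183 178 181 185 190 189 191 191 187 185 183 174]
 [189 193 194 193 193 192 195 195 190 183 179 178 177 177 180 184 188 190 187 186 181 175]
 [188 191 191 194 191 193 193 191 184 180 178 173 166 165 174 176 181 188 188 185 180 174]
 [190 189 191 192 191 191 190 183 178 197 193 152 119 114 123 131 145 168 184 185 180 174]
 [190 192 191 191 191 191 190 187 210 236 237 229 225 213 165  99  91 111 169 184 181 178]
 [188 190 191 190 192 192 198 226 237 226 193 218 230 234 236 169  90  88 130 180 183 181]
 [185 190 191 190 190 200 232 237 205 133 110 128 136 163 232 226 132  87  94 154 182 181]
 [184 188 190 190 190 211 235 186 110 106 129 127 124 126 188 236 203 103  88 125 182 182]
 [182 185 188 189 191 227 231 128  91  86 121 145 149 138 144 222 235 156  90 123 181 182]
 [186 186 189 188 189 232 230 129 106 108 119 118 121 120 128 188 237 173  95 139 183 184]
 [186 187 187 188 197 235 216 
[... 2066 characters left out ...]
179 135 141 194 205 204 203 202]
 [208 208 208 201 157  82  69  80  77  75  81 106 114 105 122 182 203 205 203 202 200]
 [209 208 208 207 199 164 108  78  80  80  80  84  97 145 183 201 204 203 203 202 191]
 [208 209 209 209 208 205 189 167 140 131 134 155 176 196 203 204 204 201 200 199 181]
 [210 210 209 208 207 209 208 205 202 200 201 202 203 204 203 205 204 201 200 195 170]
 [210 210 209 209 209 208 209 207 205 206 206 208 207 205 206 205 203 201 202 188 168]
 [199 206 208 207 207 208 208 207 205 204 206 208 208 206 205 206 203 201 199 178 170]]
40mm dia px at .1: 12.193548387096774 spigot r 7.841489361702128 tip/ring/foot exp px [[454.87684039 281.82307385]
 [451.44123782 281.34650107]]
```

View pics/c8.png

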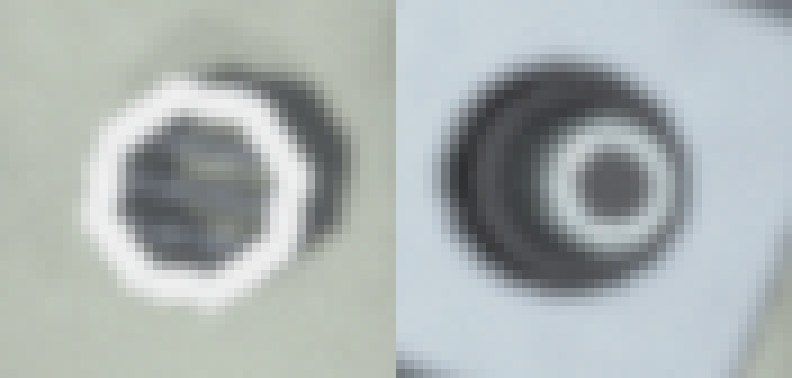

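Pic 8: the grille rim is centred at col 267.2, row 293, and the spigot tip at col 453.2, row 281.75. The rim's position across the jaws agrees with the release pose to 0.4 mm. I'll move over and descend.

>>> {"method": "arm_command", "body": {"motion": [[0.088, [0.014, -0.002, 0.008], [0, 0, 0.001]], [0.088, [0.014, -0.002, 0.008], [0, 0, 0.001]], [0.088, [0.014, -0.003, 0.008], [0, 0, 0.001]], [0.088, [0.014, -0.003, 0.008], [0, 0, 0.001]], [0.088, [0, 0, 0], [0, 0, 0]]]}}

```text
time_s: 11.7
position: [0.4634, 0.2173, 0.1569]
tool_rot: [[0.177, 0.984, -0.004], [0.984, -0.177, 0.0], [-0.0, -0.004, -1.0]]
wrist_force: [0.1, 0.5, -0.0]
opening: 0.088
```

Run:
```python
from h import *
n=at("top",(292.95,267.2),.1); t=at("top",(281.75,453.2),.088); print("noz",n,"tip",t,"ring",at("top",(281.1,448.7),.06))
print(readout.observe()["position"]); plan(5,[n[0],n[1],.073],rot(0))
```

```text
noz [0.46387649 0.2172399  0.1       ] tip [ 0.48410283 -0.09668711  0.088     ] ring [ 0.48439416 -0.09476647  0.06      ]
[0.46337245 0.21732691 0.15685733]
target tcp [0.4639 0.2172 0.062 ] rv/row [-0.0009  0.0001 -0.0003] deg/row 0.05
[ [0.0, 0.0002, 0.019] [-0.001, 0.0, -0.0] ]
[ [0.0, 0.0002, 0.019] [-0.001, 0.0, -0.0] ]
[ [0.0, 0.0002, 0.019] [-0.001, 0.0, -0.0] ]
[ [0.0, 0.0001, 0.019] [-0.001, 0.0, -0.0] ]
[ [0.0, 0.0001, 0.019] [-0.001, 0.0, -0.0] ]
```

>>> {"method": "arm_command", "body": {"motion": [[0.088, [0, 0, 0.019], [0, 0, 0]], [0.088, [0, 0, 0.019], [0, 0, 0]], [0.088, [0, 0, 0.019], [0, 0, 0]], [0.088, [0, 0, 0.019], [0, 0, 0]], [0.088, [0, 0, 0.019], [0, 0, 0]], [0.088, [0, 0, 0], [0, 0, 0]], [0.088, [0, 0, 0], [0, 0, 0]]]}}

```text
time_s: 12.4
position: [0.4642, 0.2159, 0.0637]
tool_rot: [[0.178, 0.984, -0.002], [0.984, -0.178, 0.0], [0.0, -0.002, -1.0]]
wrist_force: [0.8, -0.2, 0.3]
opening: 0.0877
```

>>> {"method": "arm_command", "body": {"motion": [[0.02, [0, 0, 0], [0, 0, 0]], [0.02, [0, 0, 0], [0, 0, 0]], [0.02, [0, 0, 0], [0, 0, 0]], [0.02, [0, 0, 0], [0, 0, 0]], [0.02, [0, 0, 0], [0, 0, 0]], [0.02, [0, 0, 0], [0, 0, 0]], [0.02, [0, 0, 0], [0, 0, 0]], [0.02, [0, 0, 0], [0, 0, 0]], [0.02, [0, 0, 0], [0, 0, 0]]]}}

```text
time_s: 13.3
position: [0.464, 0.216, 0.0633]
tool_rot: [[0.178, 0.984, -0.002], [0.984, -0.178, 0.0], [0.0, -0.002, -1.0]]
wrist_force: [-0.8, 0.4, 0.2]
opening: 0.0399
```

Run:
```python
from h import *
s=readout.observe(); print(s["position"],s["opening"],s["qpos"].round(1)); p=s["position"]
print(s["tool_rot"].T@np.array([.4841-p[0],-.0968-p[1],0]))
```

```text
[0.46399857 0.21600126 0.06325084] 0.039912834416549865 [11.8 29.3 99.8  0.1 51.  22. ]
[-3.04196879e-01  7.55839081e-02 -1.59690974e-04]
```

>>> {"method": "arm_command", "body": {"motion": [[0.02, [0, 0, -0.01], [0, 0, 0]], [0.02, [0, 0, -0.02], [0, 0, 0]], [0.02, [0, 0, -0.025], [0, 0, 0]], [0.02, [0, 0, -0.025], [0, 0, 0]], [0.02, [0, 0, -0.02], [0, 0, 0]], [0.02, [0, 0, -0.01], [0, 0, 0]], [0.02, [0, 0, 0], [0, 0, 0]]]}}

```text
time_s: 14.0
position: [0.4646, 0.216, 0.1744]
tool_rot: [[0.178, 0.984, 0.0], [0.984, -0.178, 0.001], [0.001, -0.0, -1.0]]
wrist_force: [0.3, -0.8, -2.1]
opening: 0.0396
```

>>> {"method": "arm_command", "body": {"motion": [[0.02, [-0.015, 0.004, 0], [0, 0, 0]], [0.02, [-0.03, 0.007, 0], [0, 0, 0]], [0.02, [-0.035, 0.009, 0], [0, 0, 0]], [0.02, [-0.035, 0.009, 0], [0, 0, 0]], [0.02, [-0.035, 0.009, 0], [0, 0, 0]], [0.02, [-0.035, 0.009, 0], [0, 0, 0]], [0.02, [-0.035, 0.009, 0], [0, 0, 0]], [0.02, [-0.035, 0.009, 0], [0, 0, 0]], [0.02, [-0.03, 0.007, 0], [0, 0, 0]], [0.02, [-0.015, 0.004, 0], [0, 0, 0]]]}}

```text
time_s: 15.0
position: [0.485, -0.0947, 0.172]
tool_rot: [[0.18, 0.984, -0.004], [0.984, -0.18, 0.001], [0.0, -0.004, -1.0]]
wrist_force: [0.1, 0.3, -2.1]
opening: 0.0401
```

Run:
```python
from h import *
viewer.snapshot("top")
s=readout.observe(); print(s["position"],s["opening"],s["tool_rot"].round(3).tolist()); p=s["position"]
print(s["tool_rot"].T@np.array([.4841-p[0],-.098-p[1],0]))
im=viewer.snapshot("scene"); cv2.imwrite("pics/scene9.png",im[:,:,::-1])
for l in ["nozzle_socket","spigot_tip","ring_top"]: print(l,[(np.round(d["centre"],1).tolist(),round(d["score"],2)) for d in finder.pinpoint(l,"scene")][:4])
cv2.imwrite("pics/c9.png",cv2.resize(im[190:340,240:420,::-1],None,fx=4,fy=4,interpolation=cv2.INTER_CUBIC))
```

```text
[ 0.4853404  -0.09559301  0.17212806] 0.03952137555807098 [[0.181, 0.983, -0.003], [0.983, -0.181, 0.0], [-0.0, -0.003, -1.0]]
[-2.59170118e-03 -7.84389450e-04  3.35256604e-06]
nozzle_socket [([272.9, 290.3], 0.8), ([283.7, 326.4], 0.66), ([239.1, 222.3], 0.62), ([297.2, 324.3], 0.42)]
spigot_tip [([298.3, 324.8], 0.78), ([252.1, 327.5], 0.18)]
ring_top [([308.8, 324.3], 0.56)]
```

View pics/c9.png

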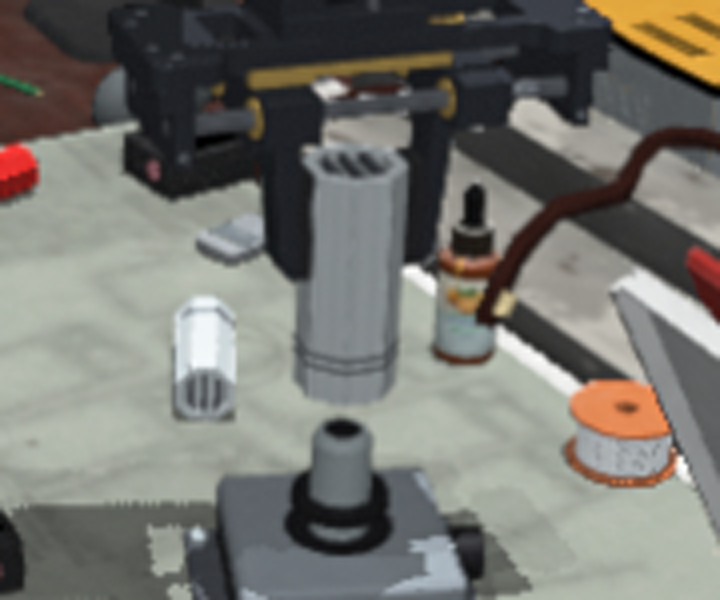

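Pic 9: the nozzle is held upright above the spigot. Its axis, extended down, meets the tip at col ≈325.4, against a measured tip column of ≈325.5. That is consistent with the small remaining correction, which lies along this camera's line of sight. I'll apply it and descend while feeling for contact.

>>> {"method": "arm_command", "body": {"motion": [[0.02, [-0.0025, -0.0008, 0], [0, 0, 0]], [0.02, [0, 0, 0], [0, 0, 0]], [0.02, [0, 0, 0], [0, 0, 0]], [0.02, [0, 0, 0], [0, 0, 0]]]}}

```text
time_s: 15.65
position: [0.4843, -0.0949, 0.1731]
tool_rot: [[0.178, 0.984, -0.002], [0.984, -0.178, 0.0], [0.0, -0.002, -1.0]]
wrist_force: [0.0, 0.0, -1.7]
opening: 0.0401
```

Run:
```python
from h import *
s=readout.observe(); p=s["position"]; print(p,s["wrist_force"].round(2))
print((s["tool_rot"].T@np.array([.4841-p[0],-.098-p[1],0])).round(4))
print(np.degrees(Ro.from_matrix(s["tool_rot"].T@rot(0)).as_rotvec()))
a=np.array([.4841,-.0968]); P=px("scene",[[*a,.088],[*a,.06],[*a,.1085],[*a,.2085]]); print(P)
```

```text
[ 0.48425104 -0.09486329  0.17310602] [ 0.04  0.01 -1.69]
[-0.0031  0.0004 -0.    ]
[-0.11509915 -0.0008909  -0.15853246]
[[324.52165283 296.00314873]
 [323.85764337 310.16289842]
 [325.01703207 285.37923706]
 [327.54482885 230.35216288]]
```

>>> {"method": "arm_command", "body": {"motion": [[0.02, [-0.0025, 0, 0], [0, 0, 0]], [0.02, [0, 0, 0], [0, 0, 0]], [0.02, [0, 0, 0], [0, 0, 0]]]}}

```text
time_s: 15.95
position: [0.4838, -0.0977, 0.1731]
tool_rot: [[0.179, 0.984, -0.002], [0.984, -0.179, 0.0], [-0.0, -0.002, -1.0]]
wrist_force: [-0.6, -0.3, -1.1]
opening: 0.0393
```

>>> {"method": "arm_command", "body": {"motion": [[0.02, [0, 0, 0], [0, 0, 0]]]}}

```text
time_s: 16.05
position: [0.4838, -0.0976, 0.1731]
tool_rot: [[0.178, 0.984, -0.002], [0.984, -0.178, 0.0], [0.0, -0.002, -1.0]]
wrist_force: [0.5, 0.3, -1.6]
opening: 0.0399
```

>>> {"method": "arm_command", "body": {"motion": [[0.02, [0, 0, 0], [0, 0, 0]]]}}

```text
time_s: 16.15
position: [0.4838, -0.0976, 0.1731]
tool_rot: [[0.178, 0.984, -0.002], [0.984, -0.178, 0.0], [0.0, -0.002, -1.0]]
wrist_force: [-0.5, -0.4, -1.7]
opening: 0.0398
```

>>> {"method": "arm_command", "body": {"motion": [[0.02, [0, 0, 0.006], [0, 0, 0]], [0.02, [0, 0, 0.007], [0, 0, 0]], [0.02, [0, 0, 0.006], [0, 0, 0]], [0.02, [0, 0, 0], [0, 0, 0]], [0.02, [0, 0, 0], [0, 0, 0]]]}}

```text
time_s: 16.65
position: [0.4837, -0.0976, 0.1539]
tool_rot: [[0.178, 0.984, -0.002], [0.984, -0.178, 0.001], [0.0, -0.002, -1.0]]
wrist_force: [0.3, 0.2, -1.3]
opening: 0.0397
```

>>> {"method": "arm_command", "body": {"motion": [[0.02, [0, 0, 0.002], [0, 0, 0]], [0.02, [0, 0, 0.001], [0, 0, 0]], [0.02, [0, 0, 0], [0, 0, 0]]]}}

```text
time_s: 16.95
position: [0.4837, -0.0976, 0.151]
tool_rot: [[0.178, 0.984, -0.002], [0.984, -0.178, 0.0], [-0.0, -0.002, -1.0]]
wrist_force: [0.0, -0.9, -0.5]
opening: 0.0395
```

>>> {"method": "arm_command", "body": {"motion": [[0.02, [0, 0, 0.001], [0, 0, 0]], [0.02, [0, 0, 0.001], [0, 0, 0]], [0.02, [0, 0, 0], [0, 0, 0]]]}}

```text
time_s: 17.25
position: [0.4837, -0.0976, 0.149]
tool_rot: [[0.178, 0.984, -0.002], [0.984, -0.178, 0.0], [0.0, -0.002, -1.0]]
wrist_force: [-0.1, -1.0, -1.4]
opening: 0.0396
```

>>> {"method": "arm_command", "body": {"motion": [[0.02, [0, 0, 0.001], [0, 0, 0]], [0.02, [0, 0, 0.002], [0, 0, 0]], [0.02, [0, 0, 0], [0, 0, 0]]]}}

```text
time_s: 17.55
position: [0.4836, -0.0975, 0.1458]
tool_rot: [[0.178, 0.984, -0.002], [0.984, -0.178, 0.001], [0.0, -0.003, -1.0]]
wrist_force: [-0.4, -0.4, -2.2]
opening: 0.0396
```

>>> {"method": "arm_command", "body": {"motion": [[0.02, [0, 0, 0.002], [0, 0, 0]], [0.02, [0, 0, 0.002], [0, 0, 0]], [0.02, [0, 0, 0], [0, 0, 0]]]}}

```text
time_s: 17.85
position: [0.4836, -0.0975, 0.1418]
tool_rot: [[0.178, 0.984, -0.003], [0.984, -0.178, 0.001], [0.0, -0.003, -1.0]]
wrist_force: [0.4, -0.2, -1.7]
opening: 0.0396
```

>>> {"method": "arm_command", "body": {"motion": [[0.02, [0, 0, 0.003], [0, 0, 0]], [0.02, [0, 0, 0.003], [0, 0, 0]], [0.02, [0, 0, 0], [0, 0, 0]]]}}

```text
time_s: 18.15
position: [0.4835, -0.0975, 0.1356]
tool_rot: [[0.178, 0.984, -0.003], [0.984, -0.178, 0.001], [0.0, -0.003, -1.0]]
wrist_force: [-0.5, 0.1, -1.4]
opening: 0.0399
```

>>> {"method": "arm_command", "body": {"motion": [[0.02, [0, 0, 0.003], [0, 0, 0]], [0.02, [0, 0, 0.003], [0, 0, 0]], [0.02, [0, 0, 0.004], [0, 0, 0]], [0.02, [0, 0, 0], [0, 0, 0]]]}}

```text
time_s: 18.55
position: [0.4834, -0.0975, 0.1255]
tool_rot: [[0.178, 0.984, -0.003], [0.984, -0.178, 0.001], [0.0, -0.003, -1.0]]
wrist_force: [1.1, -0.4, -0.9]
opening: 0.0396
```

>>> {"method": "arm_command", "body": {"motion": [[0.02, [0, 0, 0.002], [0, 0, 0]], [0.02, [0, 0, 0.002], [0, 0, 0]], [0.02, [0, 0, 0.002], [0, 0, 0]], [0.02, [0, 0, 0], [0, 0, 0]]]}}

```text
time_s: 18.95
position: [0.4838, -0.0976, 0.1203]
tool_rot: [[0.178, 0.984, -0.002], [0.984, -0.178, 0.0], [-0.0, -0.002, -1.0]]
wrist_force: [-1.0, 1.1, 2.4]
opening: 0.0399
```

>>> {"method": "arm_command", "body": {"motion": [[0.02, [0, 0, 0.002], [0, 0, 0]], [0.02, [0, 0, 0.002], [0, 0, 0]], [0.02, [0, 0, 0.001], [0, 0, 0]], [0.02, [0, 0, 0], [0, 0, 0]]]}}

```text
time_s: 19.35
position: [0.4838, -0.0976, 0.1154]
tool_rot: [[0.178, 0.984, -0.002], [0.984, -0.178, 0.0], [-0.0, -0.002, -1.0]]
wrist_force: [-1.8, 0.5, 4.6]
opening: 0.04
```

The ring is moving, with a few newtons of push. I'll go on to the stop, expected at TCP z ≈0.111.

>>> {"method": "arm_command", "body": {"motion": [[0.02, [0, 0, 0.001], [0, 0, 0]], [0.02, [0, 0, 0.001], [0, 0, 0]], [0.02, [0, 0, 0.001], [0, 0, 0]], [0.02, [0, 0, 0], [0, 0, 0]]]}}

```text
time_s: 19.75
position: [0.4838, -0.0976, 0.1124]
tool_rot: [[0.178, 0.984, -0.002], [0.984, -0.178, 0.0], [-0.0, -0.002, -1.0]]
wrist_force: [-1.6, -0.1, 4.3]
opening: 0.0397
```

>>> {"method": "arm_command", "body": {"motion": [[0.02, [0, 0, 0.001], [0, 0, 0]], [0.02, [0, 0, 0], [0, 0, 0]]]}}

```text
time_s: 19.95
position: [0.4838, -0.0976, 0.1114]
tool_rot: [[0.178, 0.984, -0.002], [0.984, -0.178, 0.0], [-0.0, -0.002, -1.0]]
wrist_force: [-2.5, 0.8, 4.0]
opening: 0.0396
```

>>> {"method": "arm_command", "body": {"motion": [[0.02, [0, 0, 0.001], [0, 0, 0]], [0.02, [0, 0, 0], [0, 0, 0]]]}}

```text
time_s: 20.15
position: [0.4839, -0.0976, 0.1111]
tool_rot: [[0.178, 0.984, -0.001], [0.984, -0.178, -0.0], [-0.0, -0.001, -1.0]]
wrist_force: [-3.8, 2.1, 12.3]
opening: 0.0399
```

The force rose sharply at 0.1111, right where the stop was predicted. I'll push a bit more, relax, open and retreat.

>>> {"method": "arm_command", "body": {"motion": [[0.02, [0, 0, 0.001], [0, 0, 0]], [0.02, [0, 0, 0], [0, 0, 0]]]}}

```text
time_s: 20.35
position: [0.4839, -0.0977, 0.111]
tool_rot: [[0.178, 0.984, -0.001], [0.984, -0.178, -0.0], [-0.001, -0.001, -1.0]]
wrist_force: [-8.4, 2.1, 22.5]
opening: 0.0402
```

>>> {"method": "arm_command", "body": {"motion": [[0.02, [0, 0, -0.001], [0, 0, 0]], [0.02, [0, 0, -0.0005], [0, 0, 0]], [0.06, [0, 0, 0], [0, 0, 0]], [0.088, [0, 0, 0], [0, 0, 0]], [0.088, [0, 0, 0], [0, 0, 0]], [0.088, [0, 0, 0], [0, 0, 0]], [0.088, [0, 0, 0], [0, 0, 0]], [0.088, [0, 0, -0.01], [0, 0, 0]], [0.088, [0, 0, -0.03], [0, 0, 0]], [0.088, [0, 0, -0.04], [0, 0, 0]]]}}

```text
time_s: 21.35
position: [0.4831, -0.0973, 0.1911]
tool_rot: [[0.178, 0.984, -0.005], [0.984, -0.178, 0.002], [0.001, -0.005, -1.0]]
wrist_force: [0.2, -0.5, -0.5]
opening: 0.0879
```

>>> {"method": "arm_command", "body": {"motion": [[0.088, [0.02, 0, -0.03], [0, 0, 0]], [0.088, [0.04, 0, -0.02], [0, 0, 0]], [0.088, [0.04, 0, 0], [0, 0, 0]], [0.088, [0.04, 0, 0], [0, 0, 0]], [0.088, [0.04, 0, 0], [0, 0, 0]], [0.088, [0.04, 0, 0], [0, 0, 0]], [0.088, [0.04, 0, 0], [0, 0, 0]], [0.088, [0.02, 0, 0], [0, 0, 0]], [0.088, [0, 0, 0], [0, 0, 0]]]}}

```text
time_s: 22.25
position: [0.5338, 0.18, 0.241]
tool_rot: [[0.175, 0.985, -0.002], [0.985, -0.175, 0.001], [0.0, -0.002, -1.0]]
wrist_force: [-0.9, 0.5, -0.6]
opening: 0.088
```

Run:
```python
from h import *
im=viewer.snapshot("scene"); t=viewer.snapshot("top")
a=im[200:360,240:440,::-1]; b=t[150:350,340:500,::-1]
cv2.imwrite("pics/c10.png",np.hstack([cv2.resize(a,(500,400),interpolation=cv2.INTER_CUBIC),cv2.resize(b,(300,400)[::1],interpolation=cv2.INTER_CUBIC)]))
g=cv2.cvtColor(t,cv2.COLOR_RGB2GRAY)[255:310,425:485]; ys,xs=np.nonzero(g>225); 
if len(xs): c,r=cv2.minEnclosingCircle(np.c_[xs,ys].astype(np.float32)); print(c[0]+425,c[1]+255,r,at("top",(c[1]+255,c[0]+425),.148))
for n in ["nozzle_grille","nozzle_socket","bottle","reel","cell"]:
    for cam in ["top","scene"]: print(n,cam,[(np.round(d["centre"],1).tolist(),round(d["score"],2)) for d in finder.pinpoint(n,cam)][:3])
print("exp grille", px("top",[.4841,-.0967,.148]),px("scene",[[.4841,-.0967,.148],[.4841,-.0967,.048]]))
```

```text
466.5 278.0 20.304039001464844 [ 0.49186502 -0.10512549  0.148     ]
nozzle_grille top [([266.8, 357.7], 0.9), ([249.4, 187.0], 0.67), ([285.0, 461.9], 0.66)]
nozzle_grille scene [([264.1, 325.0], 0.81), ([287.5, 291.2], 0.68), ([229.7, 248.9], 0.65)]
nozzle_socket top [([278.9, 447.1], 0.86), ([248.0, 316.5], 0.59), ([285.1, 200.4], 0.55)]
nozzle_socket scene [([317.6, 324.4], 0.84), ([270.3, 289.8], 0.84), ([300.3, 394.2], 0.74)]
bottle top [([183.3, 354.2], 0.79)]
bottle scene [([278.6, 354.4], 0.64), ([299.5, 393.0], 0.24)]
reel top [([177.0, 426.0], 0.78)]
reel scene [([302.0, 395.0], 0.79)]
cell top [([206.3, 266.2], 0.39), ([281.9, 455.4], 0.38)]
cell scene [([251.0, 301.8], 0.69)]
exp grille [[461.17966977 282.86857057]] [[325.96152794 264.26036973]
 [323.54725848 316.08087421]]
```

View pics/c10.png

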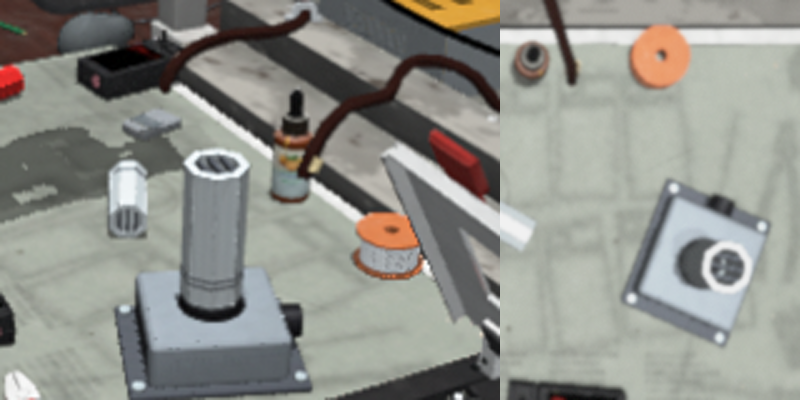

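Pic 10: the nozzle stands upright on the spigot, grille up, with the ring flat on the housing and nothing touching it. The finder puts the grille at row 264.1, col 325 in the scene view, where 264.3, 326 is expected, and the socket at row 317.6 against 316.1. The bottle, reel and cell haven't moved. I'll hand it in.

```bash
python3 -c "
from bench import order; print(order.finish_job())"
```

```text
the job is handed in; nothing more can be done
None
```

The nozzle is on the spigot, grille up, with the shutter ring pressed down onto the housing, and I have handed the job in. The system gives no verdict. The arm's clock read about 22 s of the 59 s allowed.

**Standing it up:** I gripped the lying nozzle near its grille end, turned it upright and set it on the bench on its open end. After letting go and backing off, both cameras showed it standing free.

**Fitting it:** I took it again from above and lowered it over the spigot, which it entered with no noticeable force. The ring slid down with only a few newtons of push. It stopped at TCP height 0.111 m, where I had predicted 0.1113 m. I pressed to about 22 N there, then let go and moved the gripper clear.

**Last checks:**
- **Nozzle:** it looked upright in both views. In the scene camera the grille was within about 1 pixel of where it should be when fully home, and the socket within about 1.5.
- **Bystanders:** the bottle and cell came back within about 3 pixels of their starting places, and so did the reel in the scene view. The top view had not detected the reel at the start, so its before-and-after check rests on that one view.
- **Disagreement:** my brightness-based circle fit of the grille rim in the last top picture missed by about 11 mm. I discarded it because its radius (20 pixels) did not match the rim and the bright housing was inside the fitting window. The finder put the grille within about 2 pixels of the expected spot in that same picture.

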